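# Gauge the post socket of a third-hand stand

### The job

We have to cut a new post for the soldering third-hand, so gauge how deep its post socket is: take the depth gauge out of the slotted tool rack, put its rod into the tall socket and push it gently down through its sliding crosshead until the rod is fully home on the socket's bottom and the crosshead lies flat on the rim. Never lean on it with more than about 25 N, and leave the gauge standing there upright, let go, so that I can read the depth off the rod; do not disturb the other things on the bench.

Things in the scene. Friction and masses are not known exactly. Their poses are not given: they have to be found in the camera images.
- gauge_grip (a point): Depth gauge, hanging upright in one slot of the tool rack: an 8 mm round steel rod, a round flange (26 mm across, 6 mm thick, 110 to 116 mm above the tip) and above it a square black handle 18 x 18 mm, 46 mm tall, flats along x and y; 162 mm tall in all, 0.1 to 0.16 kg. This point is the handle's centre, 139 mm above the tip; z up along the rod.
- gauge_tip (a point): Lower end of the gauge's rod, on the rod's axis; the last 3.5 mm taper from 8 to 4.4 mm.
- crosshead (a joint): Steel crosshead sliding on the gauge's rod (bar 56 mm along the gauge's y, 14 mm wide, 16 mm high at the hub). Value 0 to 0.085 m: its underside is 6 mm + value above the tip. A friction spring holds it where it is left; it takes about 4 N to slide, more than the gauge weighs.
- crosshead_face (a point): Centre of the crosshead's underside, the face that comes to lie on the socket's rim.
- socket_rim (a point): Centre of the mouth of the stand's post socket, 80 mm above the bench, z up. The socket is a round upright boss 38 mm across with a flat rim and a blind bore 10 mm across. Its bottom lies somewhere between 34 and 60 mm below the rim: not known beforehand.
- stand: Third-hand stand: heavy round cast-iron foot, 130 mm across, 18 mm high, that stays put, with the tall post socket in its middle. Origin under its centre. A thumbscrew sticks out 36 mm to its -x at 60 mm height; two low ball sockets, 41 mm high, stand at x = 30, y = +-36 mm.
- rack: Aluminium tool rack fixed to the bench, 90 mm (x) by 250 mm (y), origin under its centre. Its 5 mm top plate (70 x 250 mm, upper face at 130 mm) has three slots 11 mm wide at y = -70, 0, +70 mm, open to the rack's -x (robot side). Tools hang by their flanges, rods at x = 0, 35 mm behind the front edge. The crosshead cannot pass the plate: lift a little and draw out to -x.
- driver_a: Nut driver hanging in another slot of the rack, round black handle, 170 mm tall; leave alone. Origin at its lower end.
- driver_b: Second nut driver hanging in the rack, round black handle, 170 mm tall; leave alone. Origin at its lower end.
- multimeter: Hand multimeter lying on the bench, 185 x 92 x 40 mm; leave alone. Origin under its centre.
- pliers: Long-nose pliers lying on the bench, 170 mm long, 12 mm high; leave alone. Origin under the pivot, jaws to +x.
- cutters: Side cutters lying on the bench, 140 mm long, 12 mm high; leave alone. Origin under the pivot, jaws to +x.
- circuit_board: Small circuit board with a potentiometer, 50 x 66 mm, 29 mm high at the shaft; leave alone. Origin under its centre.
- solder_reel: Reel of solder standing on the bench, 56 mm across, 50 mm high; leave alone. Origin under its centre.
- parts_tray: Divided tray for small parts, 120 x 160 x 25 mm; leave alone. Origin under its centre.
- old_post: The stand's old post, 10 mm rod with crossbar and clips, lying on the bench, 18 mm high; leave alone. Origin below the rod's middle.
There are look-alikes about, which are no part of the job. Leave any turquoise look-alike of the stand alone. Of the things that look like the part that bears gauge_grip, the larger one is meant.

How it is judged (in metres and radians):
On the way:
1. the gauge is out of the rack, its rod's tip over the mouth of the post socket (horizontal distance between gauge_tip and socket_rim below 0.01 m and z of gauge_tip in the frame of socket_rim above -0.005 m).
At the end, for the whole second after the job is handed in: The gauge stands let go and at rest in the post socket: rod's tip within about 1.5 mm of the socket's bottom, crosshead's underside within 2 mm of the rim, tip within 4 mm of the socket's axis, rod within 0.07 rad of upright (distance between gauge_tip and socket_floor_c0 below 0.0068 m and horizontal distance between gauge_tip and socket_rim below 0.004 m and z of crosshead_face in the frame of socket_rim between -0.002 and 0.002 m and angle between gauge_grip's own z axis and vertical below 0.07 rad and linear speed of gauge below 0.02 m/s); the robot touches nothing.
It fails at once if the gauge is pressed against the stand or the socket's bottom with more than 25 N (contact force between gauge and stand above 25 N or contact force between gauge and socket_floor_c0 above 25 N).
It fails at once if another thing on the bench or in the rack is moved by more than 25 mm (distance of any of driver_a, driver_b, multimeter, pliers, cutters, circuit_board, solder_reel, parts_tray, old_post from where it was at the start of the episode above 0.025 m).
It also fails if it takes over 58 s, if anything falls off the work surface, if the arm or the gripper's body presses on something with over 40 N, if the wrist force passes 120 N, or if a joint passes its speed limit or range.

### The arm

A 6-joint arm with a two-finger parallel gripper is mounted at the origin on the work surface. World frame = base frame: x ahead of the robot, y to its left, z up, the work surface at z = 0. Lengths are in mm, angles in rad, forces in N, time in s.
With the tool pointing down it reaches from about 275 to 1000 mm from the base axis. Payload 8.4 kg.
Tool frame: the origin (TCP) lies midway between the tips of the shut fingers; the grasp point (between the pads) lies 19 mm behind it; z points along the fingers, y is the direction in which the jaws open and shut (so a half turn about z gives the same grasp; the last joint's range is limited). The gripper opens to 85 mm and grips with 20 to 120 N. Pads are 22 mm wide; open, the fingers measure 114 mm over their backs; the gripper's body (76 mm by 85 mm) begins 54 mm behind the grasp point. The pads swing forward as they close: fully open they stand 13 mm farther back than shut.
Start: joints at [-1.233, 0.353, 1.633, -0, 1.155, -0.002], TCP at [208.31, -589.266, 231.281] pointing down, gripper open.
Joint ranges: [-2.63, 2.63], [-0.92, 2.1], [0.06, 2.66], [-1.3, 4.44], [0, 2.69], [-3.02, 3.02]. Speed limits (rad/s): [2.22, 2.22, 2.79, 3.14, 3.14, 3.14].

### API

Orientations are given as [roll, pitch, yaw] about the fixed x, y, z axes, in that order (R = Rz(yaw) Ry(pitch) Rx(roll)).
In Python, from rig import * gives the robot as it stands.
- The arm moves only by the tool play_rows, never from a script. Its argument "moves" is a list of rows, each a list of 3 entries, a list of its own where there are three numbers: the shift along the tool's x, y, z in m, then the turn, a rotation vector about the tool's x, y, z in rad, then the opening in per cent of the stroke, from 0 (shut) to 100 (fully open). In form: [[[x, y, z], [rx, ry, rz], fingers], ...]. A call has 1 to 20 rows; each row shifts and turns the commanded pose from where the row before left it, along the tool's axes as they then stand; what a row does not reach is not made up. A row lasts 1/10 s, in which the tool goes at most 50 mm and 8.59 degrees, less where a joint would pass 70% of its speed; a pose out of reach is approached as far as the arm can. A call is refused whole if a number of a shift passes 0.05 or a number of a turn 0.15, either way. A call with a gripper value outside its range is refused whole. The fingers move at their own pace and stop on an object; "squeeze" is the grip in N (left out, the last holds). Time passes only in rows, so rows that do not move let the fingers close. It gives the time, the measured TCP pose, the force and the opening at its end, in the units of the state.
- sense(): the state, without advancing time (a new reading comes with each control period).
- grab_frame(name): name is "side" or "top"; returns a dict with "pixels" (480x640x3 uint8, red, green, blue), "intrinsics" (3x3 intrinsics, pixels), "R" (3x3) and "t" (3): a world point X has camera coordinates R X + t. Camera axes: x right, y down, z forward; pixel columns grow to the right and rows downward; lengths in mm; the calibration is good to about 2 mm. A picture is of the moment at which its call begins. There is no depth.
- sign_off(): hands the job in, once; it reports no verdict.
The state is a dict: "clock": time; "qpos": joint angles; "qvel": joint speeds; "joint_efforts": joint torques, N m; "eef_pos": TCP position; "tcp_rot": TCP orientation; "contact_force": force on the tool from outside, world axes, zero at the start; "wrist_torque": the same for the moment, N m; "opening": opening from 0.0 (shut) to 1.0 (fully open).
Only numpy, scipy, OpenCV 4.12 (cv2) and the standard library are available. Lean on these libraries where they do the work, as an engineer would, in place of code of your own. Each camera call takes 0.05 s, during which the arm holds its last target. There are 200 camera calls.

## Working session

There is one attempt and no reset: what is moved stays moved. The work goes in short steps, Python scripts to look and compute and a tool call to move; the robot and the scene stay as the last step left them, time stands still between calls to the robot, and variables do not carry over. Pictures are saved under pics/ and viewed, about 8 in all and at most 12, crops included, and the job is handed in when it is done.

Besides the shell and the picture viewer there is one more tool, called after "Request:" as name(argument=value, ...) on one line, values as JSON. play_rows: Moves the arm, as the interface text tells. Its arguments: {"type":"object","properties":{"moves":{"type":"array"},"squeeze":{"type":"number"}},"required":["moves"]}

```bash
mkdir -p pics; ls; python3 - <<'E'
from rig import *
import cv2
for n in("top","side"):
    f=grab_frame(n); cv2.imwrite(f"pics/{n}0.png",f["pixels"][:,:,::-1]); print(n,f["intrinsics"],f["R"],f["t"])
print(sense())
E
```

```text
pics
top [[515.46386803   0.         320.5323659 ]
 [  0.         515.46386803 238.51727051]
 [  0.           0.           1.        ]] [[-0.02969137 -0.99955546  0.00270135]
 [-0.98736715  0.02890829 -0.15578967]
 [ 0.15564232 -0.00729283 -0.98778656]] [ -10.52597437  571.14308755 1085.93859506]
side [[574.6460009    0.         317.25229568]
 [  0.         574.6460009  239.60227538]
 [  0.           0.           1.        ]] [[-0.95939245 -0.28199099  0.00687053]
 [-0.14332252  0.46634524 -0.8729151 ]
 [ 0.24295016 -0.83845286 -0.48782376]] [ 566.16770775  191.67388852 1377.37209715]
{'clock': 0.1, 'qpos': array([-1.23339589e+00,  3.53600020e-01,  1.63405852e+00,  4.71953323e-05,
        1.15521455e+00, -2.41009828e-03]), 'qvel': array([-2.85911031e-04, -2.37667172e-03, -8.58540357e-04,  3.48442481e-04,
        1.60459027e-03, -7.64057623e-05]), 'joint_efforts': array([-2.30552923e-04, -6.06358409e+01, -3.42817748e+01, -6.54103656e-05,
        3.84049286e-03,  2.45672317e-05]), 'eef_pos': array([ 208.18245849, -588.84973117,  230.6240939 ]), 'tcp_rot': array([-3.14031232e+00, -4.62395652e-05,  3.39791428e-01]), 'contact_force': array([ 0.22892389, -0.5320367 , -0.07231498]), 'wrist_torque': array([ 0.02725747, -0.02857071,  0.02176275]), 'opening': 0.9968378684579097}
```

View pics/top0.png

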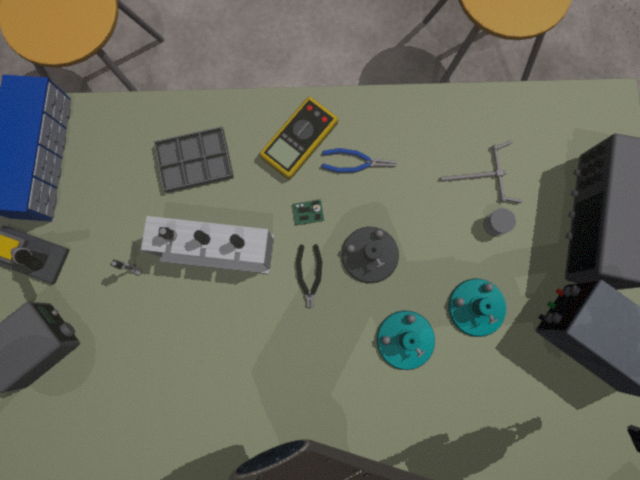

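View pics/side0.png

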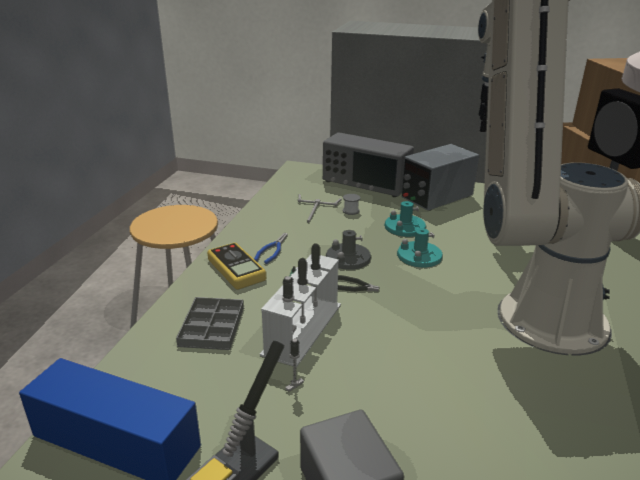

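Top view: the rack's three tools are at (165,234), (201,238) and (237,242). A small gauge look-alike stands outside the rack at (124,266). The grey stand is at (371,253), and the turquoise look-alikes are at (406,340) and (478,307). Side view: the rack tools are at (288,288), (303,268) and (316,253), with the small gauge at (295,350). I'll enlarge to confirm which tool is which.

```bash
python3 - <<'E'
import cv2,numpy as np
t=cv2.imread("pics/top0.png");s=cv2.imread("pics/side0.png")
a=cv2.resize(t[205:285,100:280],(800,356),interpolation=cv2.INTER_CUBIC)  # 4.444x
b=cv2.resize(t[220:285,330:410],(395,321)[:2],interpolation=cv2.INTER_CUBIC)
c=s[230:400,250:380]; 
cv2.imwrite("pics/c1.png",a)
d=cv2.resize(c,None,fx=3.5,fy=3.5,interpolation=cv2.INTER_CUBIC)
e=cv2.resize(t[215:290,335:405],(330,354),interpolation=cv2.INTER_CUBIC)
o=np.zeros((595,800,3),np.uint8);o[:595,:455]=d[:595,:455];o[:354,460:790]=e
cv2.imwrite("pics/c2.png",o)
E
```

```text
(no output)
```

View pics/c1.png

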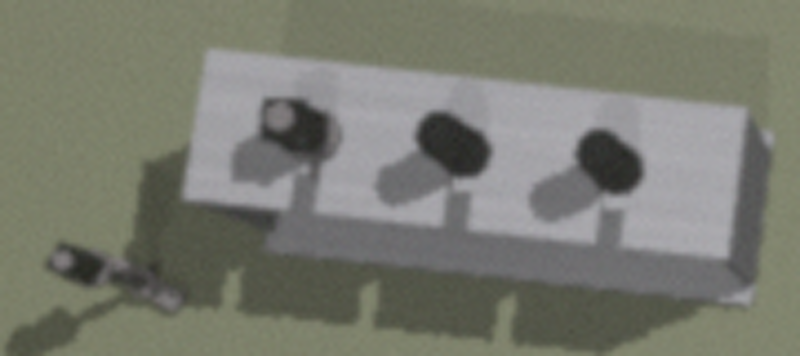

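View pics/c2.png

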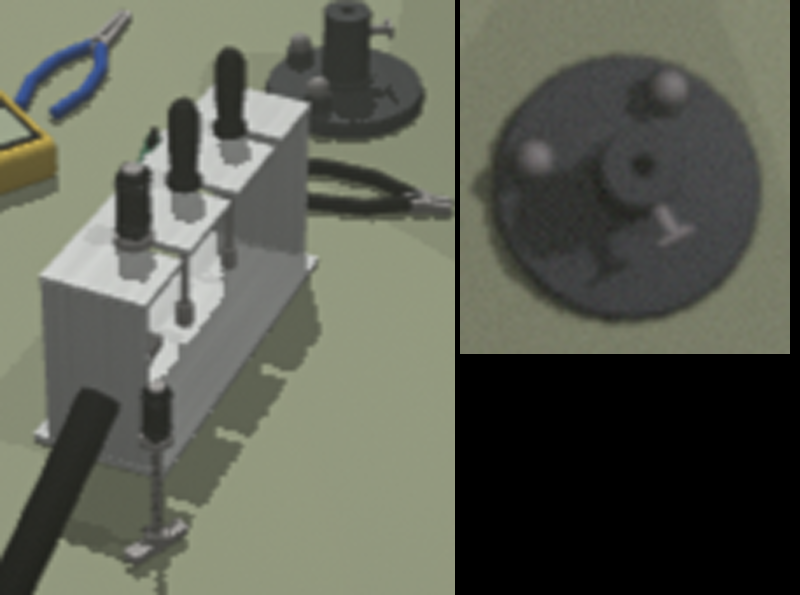

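The gauge is the tool at c1 (278,116), top image about (163,231): square handle with a bright cap and a flange, in the rack's +y slot. The other two have round handles. The small copy stands outside the rack at top (124,266). The target is the grey stand, with its bore at top image about (373.6,250).

```bash
cat > h.py <<'E'
import numpy as np
from rig import *
def ray(f,u,v):
    K,R,t=[np.array(f[k]) for k in("intrinsics","R","t")]
    return -R.T@t, R.T@np.linalg.solve(K,[u,v,1])
def atz(f,u,v,z):
    c,d=ray(f,u,v); return c+d*(z-c[2])/d[2]
def tri(f1,p1,f2,p2):
    c1,d1=ray(f1,*p1);c2,d2=ray(f2,*p2)
    s=np.linalg.lstsq(np.c_[d1,-d2],c2-c1,rcond=None)[0]
    a,b=c1+s[0]*d1,c2+s[1]*d2; return (a+b)/2,np.linalg.norm(a-b)
def proj(f,X):
    p=np.array(f["intrinsics"])@(np.array(f["R"])@X+f["t"]);return p[:2]/p[2]
E
python3 - <<'E'
from h import *
np.set_printoptions(precision=1,suppress=True)
T=grab_frame("top");S=grab_frame("side")
c=lambda x,y:(x/4.444+100,y/4.45+205)
P=[atz(T,*c(*p),130) for p in((205,50),(748,107),(727,258),(184,200))]
print(*P); ctr=sum(P)/4
yv=(P[0]+P[3]-P[1]-P[2])/2; print("rack ctr",ctr,"yaw",np.arctan2(-yv[0],yv[1]),np.linalg.norm(yv))
print("cap top",atz(T,*c(278,116),182),atz(T,*c(278,116),184))
y=yv/np.linalg.norm(yv)
print("nominal slots",ctr+70*y,ctr,ctr-70*y)
sd=lambda x,y:(250+x/3.5,230+y/3.5)
print("side cap",atz(S,*sd(131,168),182))
print(tri(T,c(278,116),S,sd(131,168)))
e=lambda x,y:((x-460)/330*70+335,y/354*75+215)
print("rim",atz(T,*e(642,165),80),"foot",atz(T,*e(628,188),18))
print("rim side",atz(S,*sd(348,10),80))
print("crosshead end side vertical", [proj(S,ctr+70*y+np.array([0,0,z-130])) for z in(30,60,90,130,182)],sd(155,345))
E
```

```text
[613.5 327.2 130. ] [579.7  78.7 130. ] [510.7  89.2 130. ] [544.4 335.2 130. ]
rack ctr [562.1 207.6 130. ] yaw -0.13556305588929682 249.52550516758686
cap top [572.4 277.5 182. ] [572.  276.9 184. ]
nominal slots [571.6 276.9 130. ] [562.1 207.6 130. ] [552.6 138.2 130. ]
side cap [574.5 277.5 182. ]
(array([573.4, 277.7, 182. ]), np.float64(2.0486477026158294))
rim [ 537.2 -138.7   80. ] foot [ 534.6 -138.4   18. ]
rim side [ 538.2 -135.7   80. ]
crosshead end side vertical [array([290.1, 335.9]), array([289.8, 325. ]), array([289.6, 313.9]), array([289.3, 298.6]), array([288.9, 278.1])] (294.2857142857143, 328.57142857142856)
```

Request:
play_rows(moves=[[[0,0,-0.01],[0,0,0.12],50],[[0,0,-0.01],[0,0,0.12],50],[[0,0,-0.01],[0,0,0.12],50],[[0,0,0],[0,0,0.115],50],[[0.0122,-0.0454,0],[0,0,0],50],[[0.0122,-0.0454,0],[0,0,0],50],[[0.0122,-0.0454,0],[0,0,0],50],[[0.0122,-0.0454,0],[0,0,0],50],[[0.0122,-0.0454,0],[0,0,0],50],[[0.0122,-0.0454,0],[0,0,0],50],[[0.0122,-0.0454,0],[0,0,0],50],[[0.0122,-0.0454,0],[0,0,0],50],[[0.0122,-0.0454,0],[0,0,0],50],[[0.0122,-0.0454,0],[0,0,0],50],[[0.0122,-0.0454,0],[0,0,0],50],[[0.0122,-0.0454,0],[0,0,0],50],[[0.0122,-0.0454,0],[0,0,0],50],[[0.0122,-0.0454,0],[0,0,0],50],[[0.0122,-0.0454,0],[0,0,0],50],[[0,0,0],[0,0,0],50]], squeeze=40)

```text
clock: 2.2
eef_pos: [483.2, 65.3, 261.3]
tcp_rot: [-3.14, -0.001, -0.131]
contact_force: [-0.4, -0.0, 0.2]
opening: 0.5
```

Request:
play_rows(moves=[[[0.01,-0.037,0],[0,0,0.004],50],[[0.01,-0.037,0],[0,0,0],50],[[0.01,-0.037,0],[0,0,0],50],[[0.01,-0.037,0],[0,0,0],50],[[0.01,-0.037,0],[0,0,0],50],[[0.01,-0.037,0],[0,0,0],50],[[0,0,0.02],[0,0,0],50],[[0,0,0.02],[0,0,0],50],[[0,0,0],[0,0,0],50],[[0,0,0],[0,0,0],50]])

```text
clock: 3.2
eef_pos: [571.4, 271.8, 221.3]
tcp_rot: [3.141, 0.001, -0.14]
contact_force: [-0.5, 0.7, 0.5]
opening: 0.498
```

```bash
python3 - <<'E'
from h import *
import cv2
T=grab_frame("top");S=grab_frame("side")
print(sense()["eef_pos"],sense()["tcp_rot"])
a=cv2.resize(T["pixels"][190:290,110:210],(400,400),interpolation=cv2.INTER_CUBIC)
b=cv2.resize(S["pixels"][240:340,240:340],(400,400),interpolation=cv2.INTER_CUBIC)
cv2.imwrite("pics/g1.png",np.hstack([a,b])[:,:,::-1])
E
```

```text
[572.13404404 272.20214845 222.56356098] [-3.14078643e+00 -1.32568168e-03 -1.39741851e-01]
```

View pics/g1.png

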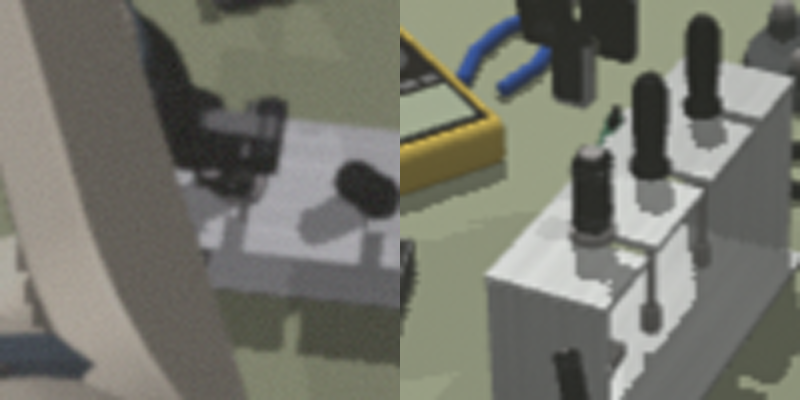

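Side crop: finger tips at about (575,85), above the gauge cap at (592,152). Nothing is in contact. Shifting 5 mm in y, then descending.

Request:
play_rows(moves=[[[0,-0.0053,0],[0,0,-0.005],50],[[0,0,0.02],[0,0,0],50],[[0,0,0.02],[0,0,0],50],[[0,0,0.02],[0,0,0],50],[[0,0,0.018],[0,0,0],50],[[0,0,0],[0,0,0],50],[[0,0,0],[0,0,0],50]])

```text
clock: 4.0
eef_pos: [572.7, 278.0, 144.1]
tcp_rot: [-3.141, -0.0, -0.134]
contact_force: [-0.3, -0.0, -0.5]
opening: 0.499
```

Request:
play_rows(moves=[[[0,0,0],[0,0,0],35],[[0,0,0],[0,0,0],30],[[0,0,0],[0,0,0],26],[[0,0,0],[0,0,0],26]])

```text
clock: 4.4
eef_pos: [572.5, 277.8, 143.8]
tcp_rot: [-3.141, -0.001, -0.134]
contact_force: [-0.1, -0.1, -0.9]
opening: 0.265
```

```bash
python3 - <<'E'
from h import *
import cv2
T=grab_frame("top");S=grab_frame("side")
s=sense();print(s["eef_pos"],s["tcp_rot"],s["opening"],s["contact_force"])
a=cv2.resize(T["pixels"][190:290,110:210],(400,400),interpolation=cv2.INTER_CUBIC)
b=cv2.resize(S["pixels"][240:340,240:340],(400,400),interpolation=cv2.INTER_CUBIC)
cv2.imwrite("pics/g2.png",np.hstack([a,b])[:,:,::-1])
E
```

```text
[572.31088917 277.71500129 143.50431202] [-3.14144808e+00 -2.28972032e-04 -1.34188759e-01] 0.2626961502512171 [ 0.01367469  0.01039213 -0.0198725 ]
```

View pics/g2.png

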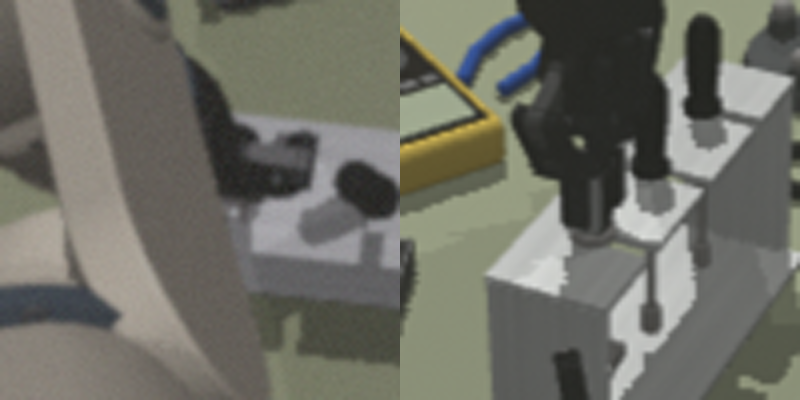

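The handle sits between the fingers at side crop (590,200), just above the flange. Closing.

Request:
play_rows(moves=[[[0,0,0],[0,0,0],10],[[0,0,0],[0,0,0],10],[[0,0,0],[0,0,0],10],[[0,0,0],[0,0,0],10],[[0,0,0],[0,0,0],10]], squeeze=40)

```text
clock: 5.0
eef_pos: [572.3, 277.7, 143.5]
tcp_rot: [-3.142, -0.0, -0.134]
contact_force: [-1.7, -1.7, 5.4]
opening: 0.204
```

Request:
play_rows(moves=[[[0,0,-0.003],[0,0,0],10],[[0,0,-0.003],[0,0,0],10],[[0,0,0],[0,0,0],10],[[0,0,0],[0,0,0],10]])

```text
clock: 5.4
eef_pos: [572.2, 277.7, 149.2]
tcp_rot: [3.142, 0.0, -0.134]
contact_force: [0.1, -0.0, -0.1]
opening: 0.202
```

Request:
play_rows(moves=[[[-0.005,0,0],[0,0,0],10],[[-0.01,0,0],[0,0,0],10],[[-0.01,0,0],[0,0,0],10],[[-0.01,0,0],[0,0,0],10],[[-0.01,0,0],[0,0,0],10],[[-0.015,0,0],[0,0,0],10],[[-0.02,0,0],[0,0,0],10],[[-0.02,0,0],[0,0,0],10],[[0,0,0],[0,0,0],10]])

```text
clock: 6.3
eef_pos: [470.0, 291.0, 149.1]
tcp_rot: [3.141, 0.002, -0.133]
contact_force: [-0.6, -0.2, -1.9]
opening: 0.205
```

```bash
python3 - <<'E'
from h import *
import cv2
T=grab_frame("top");S=grab_frame("side")
s=sense();print(s["eef_pos"],s["tcp_rot"],s["opening"],s["contact_force"])
b=cv2.resize(S["pixels"][230:370,240:400],(800,600)[:2] and (640,560),interpolation=cv2.INTER_CUBIC)
cv2.imwrite("pics/g3.png",b[:,:,::-1])
E
```

```text
[472.82059859 291.37460508 149.62257996] [-3.14121171e+00 -6.80286951e-04 -1.33195645e-01] 0.20393881872813335 [-0.58895228  0.44354159 -1.30192735]
```

View pics/g3.png

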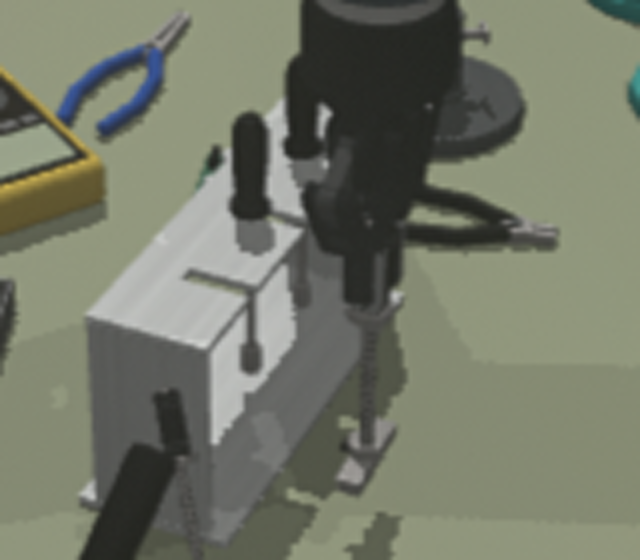

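The gauge is out and upright in the gripper: flange at (370,310), crosshead low near the tip at (367,460). Lifting and carrying it to the grey stand.

Request:
play_rows(moves=[[[0,0,-0.02],[0,0,0],10],[[0,0,-0.03],[0,0,0],10],[[0,0,-0.03],[0,0,0],10],[[0,0,-0.02],[0,0,0],10],[[0.004,0.014,0],[0,0,0],10],[[0.007,0.024,0],[0,0,0],10],[[0.009,0.032,0],[0,0,0],10],[[0.01,0.035,0],[0,0,0],10],[[0.01,0.035,0],[0,0,0],10],[[0.01,0.035,0],[0,0,0],10],[[0.01,0.035,0],[0,0,0],10],[[0.01,0.035,0],[0,0,0],10],[[0.01,0.035,0],[0,0,0],10],[[0.01,0.035,0],[0,0,0],10],[[0.01,0.035,0],[0,0,0],10],[[0.009,0.03,0],[0,0,0],10],[[0.007,0.024,0],[0,0,0],10],[[0.005,0.0176,0],[0,0,0],10],[[0,0,0],[0,0,0],10],[[0,0,0],[0,0,0],10]])

```text
clock: 8.4
eef_pos: [535.9, -143.6, 248.2]
tcp_rot: [-3.141, 0.002, -0.136]
contact_force: [-0.6, 0.6, -0.7]
opening: 0.206
```

```bash
python3 - <<'E'
from h import *
import cv2
S=grab_frame("side");T=grab_frame("top")
s=sense();print(s["eef_pos"],s["tcp_rot"],s["opening"],s["contact_force"])
p=s["eef_pos"]
for z in(-123.5,-10): print(proj(S,p+[0,0,z]),proj(T,p+[0,0,z]))
print(proj(S,np.array([537.5,-137.5,80])))
a=cv2.resize(S["pixels"][170:270,310:410],(600,600),interpolation=cv2.INTER_CUBIC)
b=cv2.resize(T["pixels"][225:285,350:370+20],(200*1,300),interpolation=cv2.INTER_CUBIC)
o=np.zeros((600,800,3),np.uint8);o[:,:600]=a;o[:300,600:]=b
cv2.imwrite("pics/g4.png",o[:,:,::-1])
E
```

```text
[ 536.14191825 -142.5894907   248.67319324] [-3.14128129e+00  9.74461886e-04 -1.34209543e-01] 0.20332824325649237 [ 0.30004335 -0.17140988 -1.06488836]
[351.32705779 217.24606698] [377.86056102 247.45555541]
[352.87248891 178.74115777] [384.90619897 238.77610513]
[349.83198226 232.5951597 ]
```

View pics/g4.png

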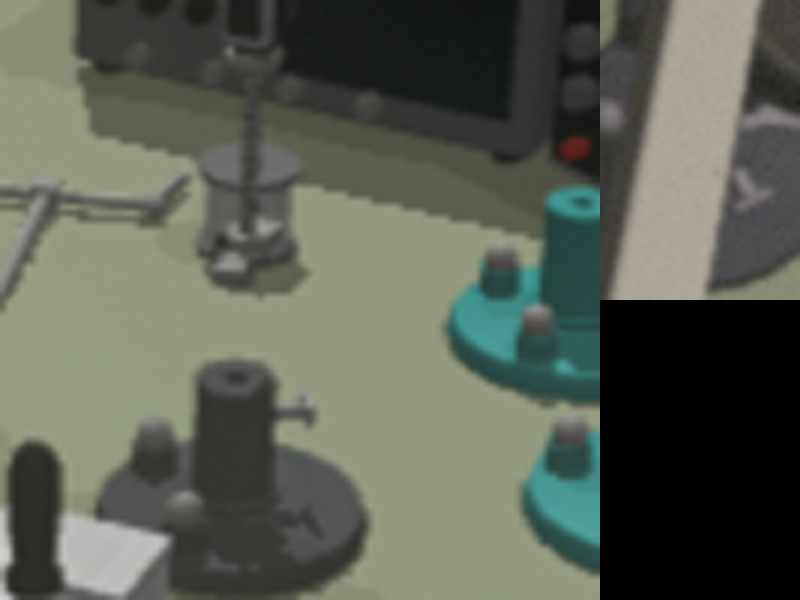

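Side crop: grey bore at (236,376), i.e. (349.3,232.7), against a prediction of (349.8,232.6). The rod is vertical at column 251, and the predicted tip is at 248. The arm hides the top view. Centring, then descending to about 10 mm above the rim.

Request:
play_rows(moves=[[[0.0006,-0.0047,0.008],[0,0,0],10],[[0,0,0.01],[0,0,0],10],[[0,0,0.01],[0,0,0],10],[[0,0,0.005],[0,0,0],10],[[0,0,0],[0,0,0],10],[[0,0,0],[0,0,0],10]])

```text
clock: 9.1
eef_pos: [537.9, -138.3, 216.2]
tcp_rot: [3.142, 0.0, -0.134]
contact_force: [0.3, -0.4, -2.0]
opening: 0.207
```

```bash
python3 - <<'E'
from h import *
import cv2
F=[grab_frame("side") for _ in range(4)];S=F[0]
s=sense();print(s["eef_pos"],s["tcp_rot"],s["opening"],s["contact_force"])
p=s["eef_pos"]
for z in(-123.5,-110,-60): print(proj(S,p+[0,0,z]))
print(proj(S,np.array([537.2,-138,80])),proj(S,np.array([538.2,-138,80])),proj(S,np.array([537.2,-137,80])))
m=np.mean([f["pixels"].astype(float) for f in F],0).astype(np.uint8)
a=cv2.resize(m[185:245,320:380],(600,600),interpolation=cv2.INTER_CUBIC)
cv2.imwrite("pics/g5.png",a[:,:,::-1])
E
```

```text
[ 538.11250467 -138.48605297  216.69284049] [ 3.14148612e+00 -7.21058770e-04 -1.34286890e-01] 0.2092956099063624 [-0.06092785  0.57497636 -1.61097998]
[349.86497233 228.17985158]
[350.03548429 223.82469849]
[350.67964923 207.37167735]
[349.98037128 232.52772358] [349.62748174 232.47683986] [349.89537933 232.6931888 ]
```

View pics/g5.png

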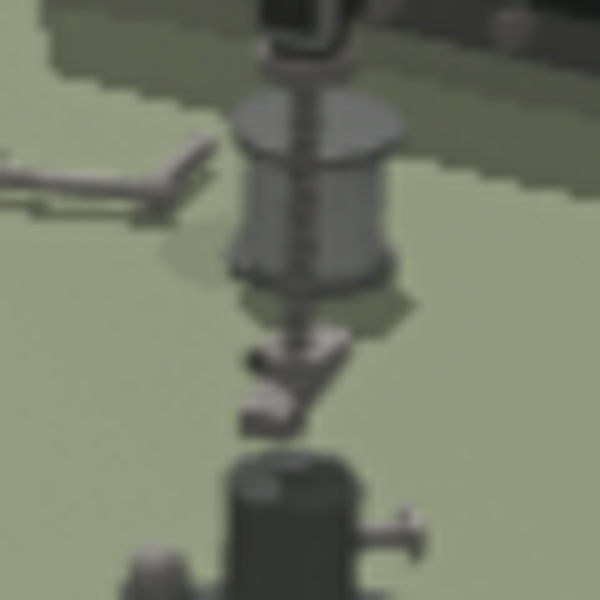

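Crop: the rod's column, extended to the tip, is about 293. The boss centre is about 293, so they line up across the view. The crosshead is about 12 mm above the tip, and its near end hides the tip. Descending gently.

Request:
play_rows(moves=[[[0,0,0.005],[0,0,0],10],[[0,0,0.005],[0,0,0],10],[[0,0,0.001],[0,0,0],10],[[0,0,0.001],[0,0,0],10],[[0,0,0.001],[0,0,0],10],[[0,0,0.001],[0,0,0],10],[[0,0,0],[0,0,0],10]])

```text
clock: 10.0
eef_pos: [537.8, -138.3, 202.2]
tcp_rot: [-3.142, 0.0, -0.134]
contact_force: [-0.1, -0.4, -2.6]
opening: 0.203
```

Request:
play_rows(moves=[[[0,0,0.001],[0,0,0],10],[[0,0,0.001],[0,0,0],10],[[0,0,0],[0,0,0],10]])

```text
clock: 10.3
eef_pos: [537.8, -138.3, 200.1]
tcp_rot: [-3.142, 0.0, -0.134]
contact_force: [0.7, -0.0, -1.9]
opening: 0.206
```

Request:
play_rows(moves=[[[0,0,0.001],[0,0,0],10],[[0,0,0.001],[0,0,0],10],[[0,0,0],[0,0,0],10]])

```text
clock: 10.6
eef_pos: [537.8, -138.3, 198.1]
tcp_rot: [-3.142, 0.0, -0.134]
contact_force: [-0.8, 0.2, -0.9]
opening: 0.204
```

Request:
play_rows(moves=[[[0,0,0.001],[0,0,0],10],[[0,0,0.001],[0,0,0],10],[[0,0,0],[0,0,0],10]])

```text
clock: 10.9
eef_pos: [537.8, -138.3, 196.1]
tcp_rot: [-3.142, 0.0, -0.134]
contact_force: [-0.3, -0.8, -0.6]
opening: 0.203
```

Request:
play_rows(moves=[[[0,0,0.001],[0,0,0],10],[[0,0,0.001],[0,0,0],10],[[0,0,0],[0,0,0],10]])

```text
clock: 11.2
eef_pos: [537.8, -138.3, 194.1]
tcp_rot: [-3.142, 0.0, -0.134]
contact_force: [0.5, -0.3, -1.8]
opening: 0.21
```

Request:
play_rows(moves=[[[0,0,0.001],[0,0,0],10],[[0,0,0.001],[0,0,0],10],[[0,0,0],[0,0,0],10]])

```text
clock: 11.5
eef_pos: [537.8, -138.3, 192.1]
tcp_rot: [-3.142, 0.0, -0.134]
contact_force: [0.7, 0.9, -1.6]
opening: 0.203
```

Request:
play_rows(moves=[[[0,0,0.001],[0,0,0],10],[[0,0,0.001],[0,0,0],10],[[0,0,0.001],[0,0,0],10],[[0,0,0],[0,0,0],10]])

```text
clock: 11.9
eef_pos: [538.0, -138.4, 189.4]
tcp_rot: [3.142, -0.0, -0.134]
contact_force: [-0.4, -0.5, 2.2]
opening: 0.206
```

Request:
play_rows(moves=[[[0,0,0.001],[0,0,0],10],[[0,0,0.001],[0,0,0],10],[[0,0,0.001],[0,0,0],10],[[0,0,0],[0,0,0],10]])

```text
clock: 12.3
eef_pos: [537.9, -138.4, 186.1]
tcp_rot: [3.142, 0.0, -0.134]
contact_force: [0.5, -0.1, 1.7]
opening: 0.209
```

Request:
play_rows(moves=[[[0,0,0.001],[0,0,0],10],[[0,0,0.001],[0,0,0],10],[[0,0,0.001],[0,0,0],10],[[0,0,0],[0,0,0],10]])

```text
clock: 12.7
eef_pos: [537.9, -138.4, 183.1]
tcp_rot: [-3.142, 0.0, -0.134]
contact_force: [0.1, -0.6, 1.1]
opening: 0.209
```

The crosshead reached the rim at about z 190 and now slides at about 3–4 N. I'm lowering the squeeze to 20 N so the grip slips before the press force gets high, then going on.

Request:
play_rows(moves=[[[0,0,0],[0,0,0],10],[[0,0,0.002],[0,0,0],10],[[0,0,0.002],[0,0,0],10],[[0,0,0.002],[0,0,0],10],[[0,0,0.002],[0,0,0],10],[[0,0,0.001],[0,0,0],10],[[0,0,0.001],[0,0,0],10],[[0,0,0],[0,0,0],10]], squeeze=20)

```text
clock: 13.5
eef_pos: [537.8, -138.3, 173.1]
tcp_rot: [-3.142, 0.0, -0.134]
contact_force: [0.3, -0.2, 1.2]
opening: 0.205
```

Request:
play_rows(moves=[[[0,0,0.001],[0,0,0],10],[[0,0,0.001],[0,0,0],10]])

```text
clock: 13.7
eef_pos: [537.9, -138.4, 171.3]
tcp_rot: [3.142, -0.0, -0.134]
contact_force: [-0.2, -0.7, 3.4]
opening: 0.203
```

Request:
play_rows(moves=[[[0,0,0.001],[0,0,0],10],[[0,0,0.001],[0,0,0],10]])

```text
clock: 13.9
eef_pos: [537.9, -138.4, 169.2]
tcp_rot: [-3.142, -0.0, -0.134]
contact_force: [-1.4, -0.5, 2.6]
opening: 0.207
```

Request:
play_rows(moves=[[[0,0,0.001],[0,0,0],10],[[0,0,0.001],[0,0,0],10]])

```text
clock: 14.1
eef_pos: [537.9, -138.4, 167.2]
tcp_rot: [-3.142, -0.0, -0.134]
contact_force: [0.6, -0.8, 2.8]
opening: 0.213
```

Request:
play_rows(moves=[[[0,0,0.001],[0,0,0],10],[[0,0,0.001],[0,0,0],10]])

```text
clock: 14.3
eef_pos: [537.9, -138.4, 165.2]
tcp_rot: [3.142, -0.0, -0.134]
contact_force: [0.1, -0.1, 2.7]
opening: 0.205
```

Request:
play_rows(moves=[[[0,0,0.001],[0,0,0],10],[[0,0,0.001],[0,0,0],10]])

```text
clock: 14.5
eef_pos: [537.9, -138.4, 163.2]
tcp_rot: [3.142, 0.0, -0.134]
contact_force: [1.3, -0.4, 2.6]
opening: 0.208
```

Request:
play_rows(moves=[[[0,0,0.001],[0,0,0],10],[[0,0,0.001],[0,0,0],10]])

```text
clock: 14.7
eef_pos: [537.9, -138.4, 161.2]
tcp_rot: [3.142, -0.0, -0.134]
contact_force: [-0.2, -0.9, 2.9]
opening: 0.205
```

Request:
play_rows(moves=[[[0,0,0.001],[0,0,0],10],[[0,0,0.001],[0,0,0],10]])

```text
clock: 14.9
eef_pos: [537.9, -138.3, 159.2]
tcp_rot: [-3.142, -0.0, -0.134]
contact_force: [0.2, -0.7, 3.4]
opening: 0.21
```

Request:
play_rows(moves=[[[0,0,0.001],[0,0,0],10],[[0,0,0.001],[0,0,0],10]])

```text
clock: 15.1
eef_pos: [538.6, -138.5, 158.5]
tcp_rot: [3.141, -0.001, -0.134]
contact_force: [-3.9, 0.1, 21.1]
opening: 0.209
```

Bottom reached: 21 N, with the arm held up at z 158.5. Easing off.

Request:
play_rows(moves=[[[0,0,-0.001],[0,0,0],10],[[0,0,0],[0,0,0],10]])

```text
clock: 15.3
eef_pos: [538.1, -138.4, 158.8]
tcp_rot: [3.142, -0.001, -0.134]
contact_force: [-0.4, -0.6, 7.1]
opening: 0.207
```

Request:
play_rows(moves=[[[0,0,0],[0,0,0],30],[[0,0,0],[0,0,0],45],[[0,0,0],[0,0,0],50],[[0,0,0],[0,0,0],50],[[0,0,0],[0,0,0],50]])

```text
clock: 15.8
eef_pos: [537.7, -138.3, 158.1]
tcp_rot: [-3.142, 0.0, -0.134]
contact_force: [0.6, -0.8, -0.1]
opening: 0.497
```

```bash
python3 - <<'E'
from h import *
import cv2
S=grab_frame("side")
s=sense();print(s["eef_pos"],s["tcp_rot"],s["opening"],s["contact_force"])
p=s["eef_pos"]
a=cv2.resize(S["pixels"][180:250,310:390],(800,700),interpolation=cv2.INTER_CUBIC)[:600]
cv2.imwrite("pics/g6.png",a[:,:,::-1])
E
```

```text
[ 537.82159951 -138.33471126  158.17233022] [-3.14154764e+00  1.87273442e-04 -1.34247612e-01] 0.5006894923137921 [-0.31138074  0.63383147  0.47803282]
```

View pics/g6.png

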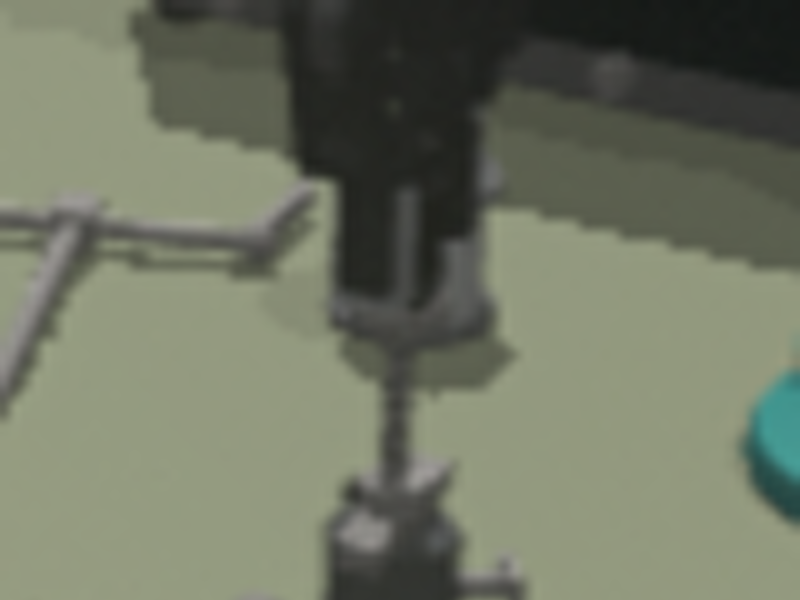

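The crosshead is on the rim at (395,500) and the rod is upright. Retracting straight up.

Request:
play_rows(moves=[[[0,0,-0.005],[0,0,0],50],[[0,0,-0.01],[0,0,0],50],[[0,0,-0.02],[0,0,0],50],[[0,0,-0.03],[0,0,0],50],[[0,0,-0.035],[0,0,0],50],[[0,0,-0.02],[0,0,0],50],[[-0.03,0,0],[0,0,0],50],[[-0.04,0,0],[0,0,0],50],[[-0.04,0.02,0],[0,0,0],50],[[-0.03,0.04,0],[0,0,0],50],[[0,0.045,0],[0,0,0],50],[[0,0.045,0],[0,0,0],50],[[0,0.045,0],[0,0,0],50],[[0,0.045,0],[0,0,0],50],[[0,0,0],[0,0,0],50],[[0,0,0],[0,0,0],50]])

```text
clock: 17.45
eef_pos: [366.6, -358.1, 278.7]
tcp_rot: [-3.141, -0.0, -0.136]
contact_force: [-0.8, 0.6, -0.3]
opening: 0.503
```

```bash
python3 - <<'E'
from h import *
import cv2
S=grab_frame("side");T=grab_frame("top")
s=sense();print(s["clock"],s["eef_pos"],s["contact_force"])
for d in(43,45,47):
  for z in(80+162-d,80-d+116): print(d,z,proj(S,np.array([538,-138.4,z])),proj(T,np.array([538,-138.4,z])))
a=cv2.resize(S["pixels"][175:255,320:380],(450,600),interpolation=cv2.INTER_CUBIC)
b=cv2.resize(T["pixels"][210:290,335:405],(350,400),interpolation=cv2.INTER_CUBIC)
o=np.zeros((600,800,3),np.uint8);o[:,:450]=a;o[:400,450:]=b
cv2.imwrite("pics/g7.png",o[:,:,::-1])
E
```

```text
17.55 [ 366.99174976 -356.63360439  278.60570459] [-0.23561619  0.4266027  -0.44476853]
43 199 [351.27447697 193.0577064 ] [379.99750766 241.12948211]
43 153 [350.66455288 208.62343226] [377.28451209 244.63620548]
45 197 [351.24758602 193.74398376] [379.87429905 241.28873725]
45 151 [350.63843493 209.28998214] [377.17203065 244.78159506]
47 195 [351.2207294  194.42938529] [379.75158818 241.44734904]
47 149 [350.61234983 209.95569368] [377.05998344 244.92642338]
```

View pics/g7.png

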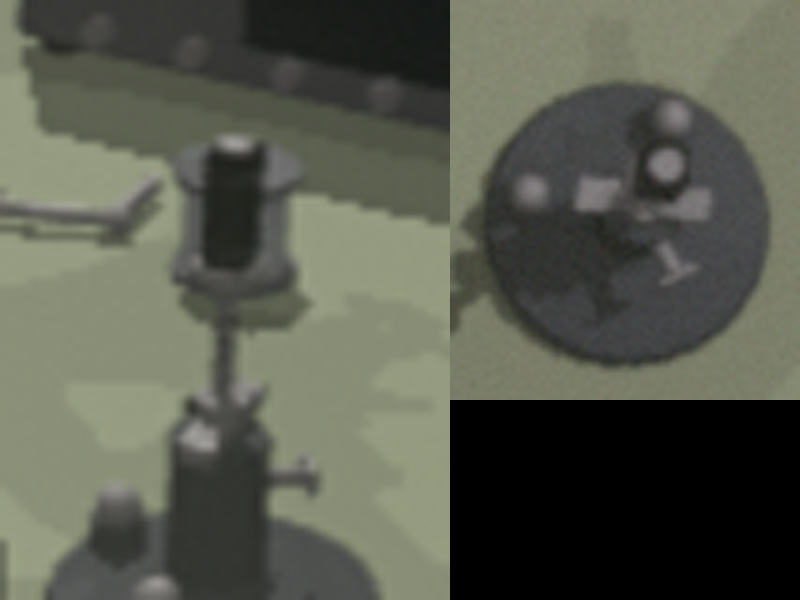

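Side: cap at (351.6,194.3), against a prediction of (351.2,193.7) for about 45 mm depth, and the crosshead lies on the rim. Top: cap at (378.4,243.4), about 2–3 px from the vertical prediction. That's a small lean within the bore clearance, which allows at most about 0.044 rad. The arm is clear and the other things are where they were. Handing in.

```bash
python3 -c "
from rig import *
print(sign_off())"
```

```text
the job is handed in; nothing more can be done
None
```

The depth gauge is standing in the grey stand's post socket, let go, and I handed the job in at about 17.6 s. From the arm's travel the socket is roughly 45 mm deep, but read the exact figure off the rod.

- **Choice of parts:** I took the square-handled gauge from the rack's +y slot. I left the smaller copy and the turquoise stands alone.
- **Pressing down:** The crosshead met the rim and slid up at about 3 N. The rod then stopped hard on the bottom at about z 158.5 mm. The highest reading was 21 N, under the 25 N limit but closer than I intended. The force is only read at the end of each move, so a short higher peak is possible. I eased off to 7 N, let go and backed away.
- **Last checks:** The side picture shows the crosshead on the rim and the handle's top within 1 px of where it should be. The arm is well clear with no force on it, and I saw nothing else moved in that last crop of the stand.
- **Disagreement:** In the top picture the handle's top is about 2.6 px, or 5 mm, off the upright prediction. That is either a slight lean of about 0.03 rad or camera calibration error. The bore's clearance limits a lean to about 0.044 rad, under the 0.07 limit.
- **Not checked:** I did not take a second picture to confirm the gauge was still, or measure the gap at the bottom directly.

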